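# Deburr the mouth of a tube

## Robot

A 6-joint arm with a two-finger parallel gripper is mounted at the origin on a cart in front of the work surface, level with it; the furniture and walls round the work are solid. World frame = base frame: x ahead of the robot, y to its left, z up, the work surface at z = 0. Lengths are in m, angles in rad, forces in N, time in s.
With the tool pointing down it reaches from about 0.4 to 0.825 m from the base axis. Payload 7 kg.
Tool frame: the origin (TCP) lies midway between the tips of the shut fingers; the grasp point (between the pads) lies arm.hold_point_z behind it (arm.hold_point_z is the distance from the TCP to the grasp point, in m); z points along the fingers, y is the line along which they close (so a half turn about z gives the same grasp; the last joint's range is limited). The gripper opens to 88 mm and grips with 3 to 60 N. Pads are 19 mm wide; open, the fingers measure 130 mm over their backs; the gripper's body (78 mm by 193 mm) begins 47 mm behind the grasp point.
Start: joints at [-0.829, 0.359, 0.012, 0, -1.224, -0.288], TCP at [0.296, -0.607, 0.227] pointing down, gripper open.
Joint ranges: [-3.07, 3.07], [-1.43, 2.12], [-1.02, 1.25], [-3.03, 1.67], [-3.05, -0], [-3.03, 3.03]. Speed limits (rad/s): [2.39, 2.39, 3.01, 3.14, 3.14, 3.14].

## Interface

Orientations are given as [roll, pitch, yaw] about the fixed x, y, z axes, in that order (R = Rz(yaw) Ry(pitch) Rx(roll)).
In Python, from station import arm gives the robot as it stands.
- The arm moves only by the shell command python3 -m crank 'ROWS' [OPENING] [FORCE]. ROWS is JSON, a list that holds one entry, the list of rows, each a list of 4 numbers: the shift along the tool's x, y, z in units of 25 mm (1.0 is 25 mm), then the turn about the tool's z in units of 5 degrees (1.0 is 5 degrees). A call has 1 to 12 rows; each row is the pose to reach, as a shift and turn from the pose commanded when the call began, along the tool's axes at that moment; what a row does not reach only later rows make up. A row lasts 1/8 s, in which the tool goes at most 62.5 mm and 10.7 degrees, less where a joint would pass 70% of its speed; a pose out of reach is approached as far as the arm can. A call with a gripper value outside its range is refused whole. OPENING is the closure, from 0 (fully open) to 1 (shut), set as the call begins (- or left out, the last holds). The fingers move at their own pace and stop on an object; FORCE is the grip in N (left out, the last holds). Time passes only in rows, so rows that repeat a pose let the fingers close. It gives the time, the measured TCP pose, the force, the opening and the grip force at its end, in the units of the state.
- arm.get_state(): the state, without advancing time (a new reading comes with each control period).
- arm.grab_frame(name): name is "side" or "top" or "wrist"; returns (picture, depth): 400x640x3 uint8, red, green, blue; 400x640 float32, m along the optical axis (not along the pixel's ray), 0 where there is no reading.
- arm.get_calibration(name): a dict with "mtx" (3x3 intrinsics, pixels), "k1" (the pictures are not rectified: a ray, as slopes to the right and down, at radius r is drawn at 1 + k1 r^2 times it, then the intrinsics apply), "R" (3x3) and "t" (3): a world point X has camera coordinates R X + t; the wrist camera has in their place "mount" (4x4, takes a point from camera to tool coordinates, whose origin is the TCP and whose axes are the flange's). Camera axes: x right, y down, z forward; pixel columns grow to the right and rows downward; lengths in m; the calibration is good to about 2 mm. A picture is of the moment at which its call begins: read the wrist's pose just before it. get_calibration takes no time and is no camera call.
- arm.job_done(): hands the job in; it is judged then, once.
Trained networks look in the newest picture that a camera, given by its name, has taken for a name from the list of things; names that differ only in an ending like _2 or _b are one class to them, and where a whole thing is asked for, a point or a joint stands for the part that bears it (a point fixed in the world has none). Each returns a list of dicts, best first, with "score" (0 to 1); they miss things now and then, are a little off and sometimes report something else, mostly with a low value. They report only what shows in the picture. A call takes as long as a camera call. They do not tell look-alikes from the thing itself.
- arm.recognise(thing, camera): "extent" ([left, top, width, height] in pixels, round what is visible of it).
- arm.trace(thing, camera): "mask" (400x640 bool, what is visible of it) and "extent" ([left, top, width, height] in pixels, round what is visible of it).
The state is a dict: "t": time; "q": joint angles; "qd": joint speeds; "joint_efforts": joint torques, N m; "eef_pos": TCP position; "ee_rot": TCP orientation; "force": force on the tool from outside, world axes, zero at the start; "moment": the same for the moment, N m; "width": finger opening in m; "gripper_force": force on a finger pad.
Only numpy, scipy, OpenCV 4.12 (cv2) and the standard library are available. Lean on these libraries where they do the work, as an engineer would, in place of code of your own. Each camera call takes 0.05 s, during which the arm holds its last target. There are 200 camera calls.

## Task

Take the orange deburring tool out of its grey block, put its blade a little way into the mouth of the brass tube in the blue fixture, and run it once right round the inside edge: begin at the red mark, go counter-clockwise as seen from above, and come back to the mark. Keep the blade pressed outward against the edge all the way with a light, steady force of about 5 N, and never press with more than 12 N. Then put the tool back upright in its block, fully down, and leave the beaker, the dropper bottle and the vial undisturbed.

Things in the scene. Friction and masses are not known exactly. Their poses are not given: they have to be found in the camera images.
- fixture: fixture, fixed: plate 140x140x16 mm, blue ring 124 mm wide, top at 34 mm. In it a brass tube stands on a sprung carrier: outside 70, bore 60, mouth 56 mm above the worktop, bore 18 mm deep. It yields sideways 1 mm per 3 N and springs back; it does not turn or sink. The tube's axis is 8 mm OFF the fixture's centre, in a direction not reported: see or feel it. Origin: centre of underside; z up.
- tube_mouth (a point): centre of the FIXTURE (not of the tube, whose axis is 8 mm off in an unreported direction) at the height of the tube's mouth, 56 mm above the worktop; axes as the fixture's: -x points to the red mark, z up. Work with the tip 2 to 16 mm below this height.
- start_mark (a point): red mark, a 10x7x3 mm block on the blue ring, 58 mm from the fixture's centre along its -x; this point: its top, 36.5 mm above the worktop. The blade is at the mark when it touches the bore on that side, within 8 mm of the line from the fixture's centre to the mark. Counter-clockwise from above, the fixture's -y side comes next.
- block_hole (a point): centre of the mouth of the hole in the grey tool block (64x64x40 mm, fixed to the worktop), 40 mm above the worktop; the hole goes straight through, 16 mm wide with a chamfer.
- deburrer: deburring tool, 84 mm long, 0.1 to 0.16 kg, blade down. Orange square handle 24x24 mm, sides along its x and y, 30 to 80 mm above the tip, black cap on top; round steel blade 8 mm thick with a rounded end. It stands in the block with the handle's underside on the block's top, tip 30 mm below the hole's mouth. Origin: the blade's tip; z up along the tool.
- handle_centre (a point): centre of the tool's orange handle, 55 mm above the tip; place to grip it, across two opposite flat sides.
- blade_tip (a point): lowest point of the blade, on the tool's axis; axes as the tool's.
- beaker: small glass beaker with red-brown contents, 59x62x72 mm, loose; leave alone. Origin: centre of its underside.
- dropper: dropper bottle with a blue collar and red teat, 30 mm wide, 86 mm tall, loose; leave alone. Origin: centre of its underside.
- vial: slim vial with a white cap, 31 mm wide, 114 mm tall, loose; leave alone. Origin: centre of its underside.
Mind the look-alikes: they are no part of the job. Leave any green or turquoise look-alike of the part that bears block_hole alone.

How it is judged:
On the way, in this order (a step that is already met when the one before it is completed fails the run):
1. the tool is lifted clear of its block (z of blade_tip in the frame of block_hole above 0.01 m), for 0.1 s.
2. the blade presses on the inside of the tube's mouth (inside the bore, tip 2 to 16 mm below it, over 0.8 N for 0.1 s), at the red mark (x of blade_tip in the frame of tube_mouth below -0.008 m and y of blade_tip in the frame of tube_mouth between -0.008 and 0.008 m and contact force between deburrer and fixture above 0.8 N and z of blade_tip in the frame of tube_mouth between -0.016 and -0.002 m and horizontal distance between blade_tip and tube_mouth below 0.04 m), for 0.1 s.
3. the blade presses on the inside of the tube's mouth (inside the bore, tip 2 to 16 mm below it, over 0.8 N for 0.1 s), 45 degrees on (x of blade_tip in the frame of tube_mouth below -0.008 m and y of blade_tip in the frame of tube_mouth below -0.008 m and contact force between deburrer and fixture above 0.8 N and z of blade_tip in the frame of tube_mouth between -0.016 and -0.002 m and horizontal distance between blade_tip and tube_mouth below 0.04 m), for 0.1 s.
4. the blade presses on the inside of the tube's mouth (inside the bore, tip 2 to 16 mm below it, over 0.8 N for 0.1 s), 90 degrees on (x of blade_tip in the frame of tube_mouth between -0.008 and 0.008 m and y of blade_tip in the frame of tube_mouth below -0.008 m and contact force between deburrer and fixture above 0.8 N and z of blade_tip in the frame of tube_mouth between -0.016 and -0.002 m and horizontal distance between blade_tip and tube_mouth below 0.04 m), for 0.1 s.
5. the blade presses on the inside of the tube's mouth (inside the bore, tip 2 to 16 mm below it, over 0.8 N for 0.1 s), 135 degrees on (x of blade_tip in the frame of tube_mouth above 0.008 m and y of blade_tip in the frame of tube_mouth below -0.008 m and contact force between deburrer and fixture above 0.8 N and z of blade_tip in the frame of tube_mouth between -0.016 and -0.002 m and horizontal distance between blade_tip and tube_mouth below 0.04 m), for 0.1 s.
6. the blade presses on the inside of the tube's mouth (inside the bore, tip 2 to 16 mm below it, over 0.8 N for 0.1 s), opposite the mark (x of blade_tip in the frame of tube_mouth above 0.008 m and y of blade_tip in the frame of tube_mouth between -0.008 and 0.008 m and contact force between deburrer and fixture above 0.8 N and z of blade_tip in the frame of tube_mouth between -0.016 and -0.002 m and horizontal distance between blade_tip and tube_mouth below 0.04 m), for 0.1 s.
7. the blade presses on the inside of the tube's mouth (inside the bore, tip 2 to 16 mm below it, over 0.8 N for 0.1 s), 225 degrees on (x of blade_tip in the frame of tube_mouth above 0.008 m and y of blade_tip in the frame of tube_mouth above 0.008 m and contact force between deburrer and fixture above 0.8 N and z of blade_tip in the frame of tube_mouth between -0.016 and -0.002 m and horizontal distance between blade_tip and tube_mouth below 0.04 m), for 0.1 s.
8. the blade presses on the inside of the tube's mouth (inside the bore, tip 2 to 16 mm below it, over 0.8 N for 0.1 s), 270 degrees on (x of blade_tip in the frame of tube_mouth between -0.008 and 0.008 m and y of blade_tip in the frame of tube_mouth above 0.008 m and contact force between deburrer and fixture above 0.8 N and z of blade_tip in the frame of tube_mouth between -0.016 and -0.002 m and horizontal distance between blade_tip and tube_mouth below 0.04 m), for 0.1 s.
9. the blade presses on the inside of the tube's mouth (inside the bore, tip 2 to 16 mm below it, over 0.8 N for 0.1 s), 315 degrees on (x of blade_tip in the frame of tube_mouth below -0.008 m and y of blade_tip in the frame of tube_mouth above 0.008 m and contact force between deburrer and fixture above 0.8 N and z of blade_tip in the frame of tube_mouth between -0.016 and -0.002 m and horizontal distance between blade_tip and tube_mouth below 0.04 m), for 0.1 s.
10. the blade presses on the inside of the tube's mouth (inside the bore, tip 2 to 16 mm below it, over 0.8 N for 0.1 s), back at the mark, the circle closed (all of step 2), for 0.1 s.
At the end, for the whole second after the job is handed in: After the full circle the tool is back in its block: upright within 0.1 rad, tip within 7 mm of the hole's axis and 26 to 34 mm below its mouth (30 mm is fully down), at rest (angle between blade_tip's own z axis and vertical below 0.1 rad and horizontal distance between blade_tip and block_hole below 0.007 m and z of blade_tip in the frame of block_hole between -0.034 and -0.026 m and linear speed of deburrer below 0.02 m/s); the robot touches nothing.
It fails at once if the tool presses on the fixture or its tube with more than 12 N (contact force between deburrer and fixture above 12 N).
It fails at once if the small beaker is shifted by more than 20 mm or tipped (distance of beaker from where it was at the start of the episode above 0.02 m or angle between beaker's own z axis and vertical above 0.3 rad).
It fails at once if the dropper bottle is shifted by more than 20 mm or tipped (distance of dropper from where it was at the start of the episode above 0.02 m or angle between dropper's own z axis and vertical above 0.3 rad).
It fails at once if the capped vial is shifted by more than 20 mm or tipped (distance of vial from where it was at the start of the episode above 0.02 m or angle between vial's own z axis and vertical above 0.3 rad).
It also fails if it takes over 72 s, if anything falls off the work surface, if the arm or the gripper's body presses on something with over 40 N, if the wrist force passes 120 N, or if a joint passes its speed limit or range.

## Working session

There is one attempt and no reset: what is moved stays moved. The work goes in short steps, Python scripts to look and compute and a shell command to move; the robot and the scene stay as the last step left them, time stands still between calls to the robot, and variables do not carry over. Pictures are saved under pics/ and viewed, at most 10 in all, crops included, and the job is handed in when it is done.

```bash
mkdir -p pics; ls; python3 - <<'E'
from station import arm
import cv2,numpy as np
s=arm.get_state();print({k:np.round(v,3) for k,v in s.items()},arm.hold_point_z)
for n in("top","side"):
    p,d=arm.grab_frame(n);cv2.imwrite(f"pics/{n}0.png",p[:,:,::-1]);np.save(f"{n}d.npy",d);np.save(f"{n}p.npy",p)
    for th in("fixture","block_hole","deburrer","start_mark"):
        print(n,th,[(round(r["score"],2),np.round(r["extent"])) for r in arm.recognise(th,n)[:3]])
E
```

```text
pics
{'t': np.float64(0.0), 'q': array([-0.829,  0.359,  0.011, -0.   , -1.224, -0.288]), 'qd': array([-0.001,  0.   , -0.   , -0.001, -0.001, -0.001]), 'joint_efforts': array([-1.0000e-03, -5.8272e+01,  2.9307e+01,  6.9970e+00,  7.0000e-03,
       -0.0000e+00]), 'eef_pos': array([ 0.296, -0.606,  0.226]), 'ee_rot': array([ 3.14 , -0.   , -2.688]), 'force': array([-1.302,  0.038, -0.349]), 'moment': array([-0.021, -0.   ,  0.011]), 'gripper_force': np.float64(0.0), 'width': np.float64(0.088)} 0.0188
top fixture [(0.96, array([368., 204.,  75.,  74.]))]
top block_hole [(0.87, array([247., 213.,  30.,  31.])), (0.76, array([184., 210.,  38.,  38.])), (0.59, array([410., 142.,  26.,  26.]))]
top deburrer [(0.64, array([252., 223.,  13.,  12.]))]
top start_mark [(0.77, array([367., 205.,  75.,  76.]))]
side fixture [(0.95, array([340., 177.,  49.,  30.]))]
side block_hole [(0.93, array([308., 229.,  39.,  31.])), (0.84, array([331., 207.,  29.,  28.])), (0.76, array([289., 255.,  41.,  38.]))]
side deburrer [(0.65, array([322., 214.,  10.,  22.]))]
side start_mark [(0.93, array([336., 179.,  57.,  33.])), (0.69, array([278., 180.,  21.,  31.]))]
```

```bash
cat > h.py <<'E'
import numpy as np,cv2
from station import arm
def ray(n,u,v,pose=None):
    """camera centre and world direction for pixel"""
    c=arm.get_calibration(n);K=np.array(c["mtx"],float)
    p=np.array([(u-K[0,2])/K[0,0],(v-K[1,2])/K[1,1]]);x=p.copy()
    for _ in range(20): x=p/(1+c["k1"]*(x@x))
    d=np.array([x[0],x[1],1.])
    if "mount" in c:
        M=np.array(c["mount"]);R=pose[1]@M[:3,:3];o=pose[0]+pose[1]@M[:3,3]
        return o,R@d
    R=np.array(c["R"]);return -R.T@np.array(c["t"]),R.T@d
def atz(n,u,v,z,pose=None):
    o,d=ray(n,u,v,pose);return o+d*(z-o[2])/d[2]
def pose():
    from scipy.spatial.transform import Rotation as Ro
    s=arm.get_state();return np.array(s["eef_pos"]),Ro.from_euler("xyz",s["ee_rot"]).as_matrix()
E
python3 - <<'E'
from h import *
p=np.load("topp.npy")[:,:,::-1]
cv2.imwrite("pics/topc.png",cv2.resize(p[120:300,170:450],None,fx=2.8,fy=2.8,interpolation=cv2.INTER_CUBIC))
for nm,u,v,z in(("fix",405.5,241,.034),("blkA",262,228,.04),("blkB",203,229,.04),("blkC",423,155,.04),("tool",258.5,229,.084)): print(nm,atz("top",u,v,z))
print(arm.get_calibration("top")["t"],arm.get_calibration("top")["mtx"])
E
```

```text
fix [ 0.49285371 -0.14627904  0.034     ]
blkA [0.51423104 0.1504376  0.04      ]
blkB [0.51006998 0.27199328 0.04      ]
blkC [ 0.67391548 -0.1830521   0.04      ]
tool [0.50906594 0.15048923 0.084     ]
[0.01021587 0.56124622 0.84797912] [[422.78452853   0.         325.71594949]
 [  0.         422.78452853 206.90237644]
 [  0.           0.           1.        ]]
```

View pics/topc.png

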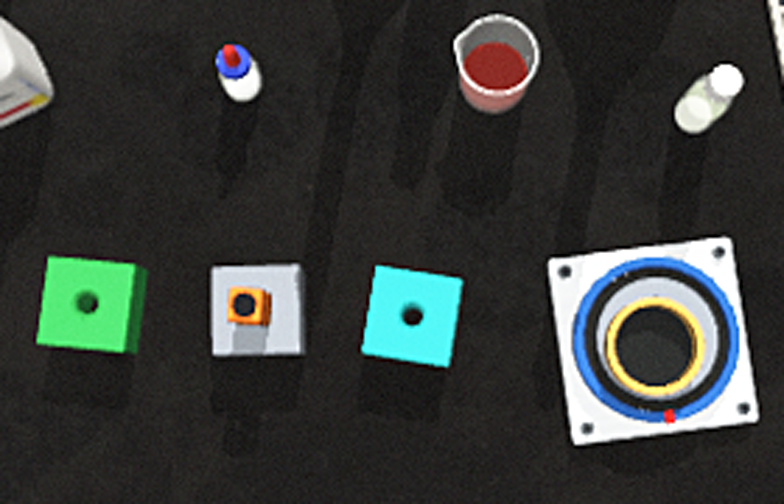

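```bash
cat >> h.py <<'E'
def row(x,y,z,yaw,base=None):
    """row from commanded pose (default measured) base=(p,yaw) to target"""
    if base is None:
        s=arm.get_state();base=(s["eef_pos"],s["ee_rot"][2])
    p,b=base;d=np.array([x,y,z])-p;c,s_=np.cos(b),np.sin(b)
    t=np.array([c*d[0]+s_*d[1], s_*d[0]-c*d[1], -d[2]])/.025
    dy=(yaw-b+np.pi)%(2*np.pi)-np.pi
    return np.round([*t,-np.degrees(dy)/5],3).tolist()
E
python3 - <<'E'
from h import *
c=arm.get_calibration("wrist");print(np.round(c["mount"],3),np.array(c["mtx"])[0,0],c["k1"])
print(row(.49,-.146,.25,np.radians(-90)))
p=cv2.cvtColor(np.load("topp.npy"),cv2.COLOR_RGB2HSV)
E
```

```text
[[ 0.    -0.951 -0.31   0.083]
 [ 1.     0.    -0.    -0.001]
 [ 0.    -0.31   0.951 -0.159]
 [ 0.     0.     0.     1.   ]] 340.60451724691245 -0.054028335386669464
[-15.057, 13.156, -0.939, -12.799]
```

```bash
R='[-15.06,13.16,-0.94,-12.8]'; python3 -m crank '[[[-2,1.6,-0.1,-2],[-4,3.4,-0.2,-4],[-6,5.2,-0.4,-6],[-8,7,-0.5,-8],[-10,8.8,-0.6,-10],[-12,10.6,-0.8,-12],[-14,12.2,-0.9,-12.8],[-15.06,13.16,-0.94,-12.8],[-15.06,13.16,-0.94,-12.8],[-15.06,13.16,-0.94,-12.8],[-15.06,13.16,-0.94,-12.8]]]' 0
python3 - <<'E'
from h import *
s=arm.get_state();print(s["t"],s["eef_pos"],s["ee_rot"],s["force"])
P=pose();p,d=arm.grab_frame("wrist");np.savez("w1.npz",p=p,d=d,t=P[0],R=P[1])
cv2.imwrite("pics/w1.png",p[:,:,::-1])
for th in("fixture","start_mark"): print(th,[(round(r["score"],2),np.round(r["extent"])) for r in arm.recognise(th,"wrist")[:3]])
E
```

```text
t: 1.88
eef_pos: [0.4895, -0.1469, 0.25]
ee_rot: [3.141, -0.0, -1.572]
force: [-0.6, -0.8, 0.4]
width: 0.0877
gripper_force: 0.0
1.875 [ 0.48954755 -0.14687609  0.25001755] [ 3.14139987e+00 -4.37966036e-05 -1.57222070e+00] [-0.59422195 -0.79301312  0.37943118]
fixture [(0.86, array([246., 103., 133., 131.]))]
start_mark [(0.59, array([245., 105., 134., 125.]))]
```

View pics/w1.png

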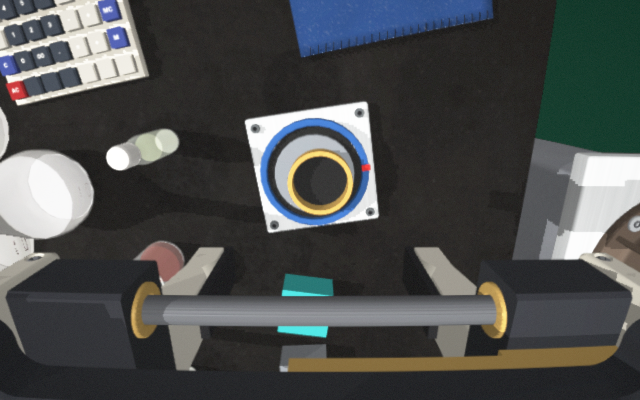

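```bash
cat > fx.py <<'E'
from h import *
def meas(n,p,P=None,box=None):
    hsv=cv2.cvtColor(p,cv2.COLOR_RGB2HSV);x0,y0,x1,y1=box
    def m(lo,hi):
        a=cv2.inRange(hsv,lo,hi);b=np.zeros_like(a);b[y0:y1,x0:x1]=a[y0:y1,x0:x1];return b
    blue=m((100,120,60),(125,255,255));br=m((15,80,70),(35,255,255));red=m((0,150,90),(8,255,255))|m((172,150,90),(180,255,255))
    def circ(mask,z,outer=True):
        cs,h=cv2.findContours(mask,cv2.RETR_CCOMP,cv2.CHAIN_APPROX_NONE)
        idx=[i for i in range(len(cs)) if (h[0][i][3]<0)==outer]
        if not idx: return None
        c=max((cs[i] for i in idx),key=cv2.contourArea)[:,0,:].astype(float)
        w=np.array([atz(n,u,v,z,P)[:2] for u,v in c])
        k=np.ones(len(w),bool)
        for _ in range(8):
            A=np.c_[2*w[k],np.ones(k.sum())];s=np.linalg.lstsq(A,(w[k]**2).sum(1),rcond=None)[0]
            r=np.sqrt(s[2]+s[:2]@s[:2]);e=np.abs(np.hypot(*(w-s[:2]).T)-r);k=e<max(.001,2*np.median(e))
        return np.round(np.r_[s[:2],r],4),k.sum(),len(k)
    v,u=np.nonzero(red);mk=atz(n,u.mean(),v.mean(),.036,P)[:2]
    bo=circ(blue,.034);print(n,"blue out",bo,"blue in",circ(blue,.034,False),"brass out",circ(br,.056),"brass in",circ(br,.056,False),"mark",mk,len(u))
    print(" -x dir deg",np.degrees(np.arctan2(*(mk-bo[0][:2])[::-1])),np.hypot(*(mk-bo[0][:2])))
if __name__=="__main__":
    meas("top",np.load("topp.npy"),None,(360,195,450,290))
    a=np.load("w1.npz");meas("wrist",a["p"],(a["t"],a["R"]),(240,100,385,240))
    # plate edge yaw + grey block/tool in top
    p=np.load("topp.npy");hsv=cv2.cvtColor(p,cv2.COLOR_RGB2HSV)
    for nm,mk,z in(("tool",cv2.inRange(hsv[210:260,240:285],(8,150,100),(22,255,255)),.09),("block",cv2.inRange(hsv[205:260,240:285],(0,0,110),(180,60,255)),.04)):
        y0=210 if nm=="tool" else 205
        v,u=np.nonzero(mk);hull=cv2.convexHull(np.c_[u,v].astype(np.int32))[:,0]
        w=np.array([atz("top",a+240,b+y0,z)[:2] for a,b in hull])
        print(nm,cv2.minAreaRect((w*1000).astype(np.float32)))
E
python3 fx.py
```

```text
top blue out (array([ 0.4936, -0.1432,  0.0572]), np.int64(311), 311) blue in None brass out (array([ 0.4874, -0.1375,  0.0345]), np.int64(80), 97) brass in (array([ 0.4872, -0.1371,  0.0287]), np.int64(64), 81) mark [ 0.43784539 -0.15227175] 17
 -x dir deg -170.75847083670988 0.056487819663823186
wrist blue out (array([ 0.4963, -0.1444,  0.0571]), np.int64(563), 563) blue in None brass out (array([ 0.4894, -0.1393,  0.0356]), np.int64(156), 186) brass in (array([ 0.49  , -0.1415,  0.0273]), np.int64(118), 142) mark [ 0.43949511 -0.15203726] 47
 -x dir deg -172.3426560428152 0.05731599322057426
tool ((508.69580078125, 148.6221466064453), (23.337203979492188, 27.475448608398438), 0.9887032508850098)
block ((509.74273681640625, 152.32046508789062), (65.70375061035156, 65.96428680419922), 2.3242597579956055)
```

```bash
python3 -c "
from h import *
print(row(.51,.10,.22,np.radians(-91)))"; python3 -m crank '[[[-2.4,-0.2,0.3,0],[-4.8,-0.4,0.6,0.2],[-7.2,-0.6,0.9,0.2],[-9.6,-0.8,1.2,0.2],[-9.9,-0.82,1.2,0.2],[-9.9,-0.82,1.2,0.2],[-9.9,-0.82,1.2,0.2]]]'
python3 - <<'E'
from h import *
s=arm.get_state();print(s["t"],s["eef_pos"],s["ee_rot"],s["force"])
P=pose();p,d=arm.grab_frame("wrist");np.savez("w2.npz",p=p,d=d,t=P[0],R=P[1])
cv2.imwrite("pics/w2.png",p[:,:,::-1])
E
```

```text
[-9.881, -0.796, 1.202, 0.178]
t: 2.9
eef_pos: [0.5105, 0.1003, 0.2202]
ee_rot: [-3.142, -0.0, -1.59]
force: [-0.3, -0.8, 0.1]
width: 0.0878
gripper_force: 0.0
2.9 [0.51053652 0.10029991 0.22021318] [-3.14155065e+00 -2.87748808e-05 -1.58976377e+00] [-0.33137853 -0.80141978  0.12570234]
```

View pics/w2.png

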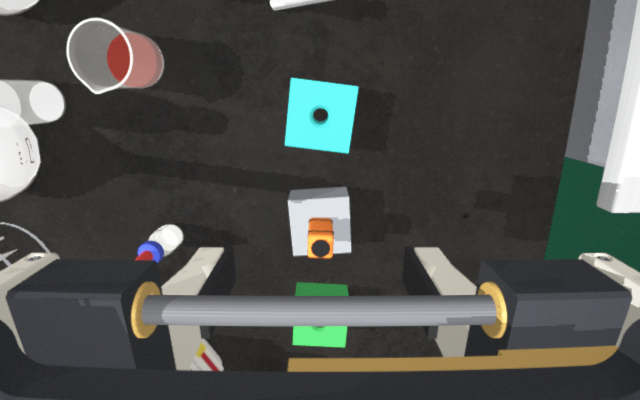

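```bash
python3 - <<'E'
from h import *
a=np.load("w2.npz");p=a["p"];P=(a["t"],a["R"]);hsv=cv2.cvtColor(p,cv2.COLOR_RGB2HSV)
y0,x0=180,280
sub=hsv[y0:265,x0:365]
for nm,m,z in(("orange",cv2.inRange(sub,(5,150,80),(22,255,255)),.09),("cap",cv2.inRange(sub[50:85,25:55],(0,0,0),(180,255,60)),.094),("block",cv2.inRange(sub,(0,0,110),(180,60,255)),.04)):
    n,l,st,c=cv2.connectedComponentsWithStats(m);i=1+st[1:,4].argmax();v,u=np.nonzero(l==i)
    if nm=="cap":u=u+25;v=v+50
    h=cv2.convexHull(np.c_[u,v].astype(np.int32))[:,0]
    w=np.array([atz("wrist",q+x0,r+y0,z,P)[:2] for q,r in h])
    print(nm,st[i],cv2.minAreaRect((w*1000).astype(np.float32)))
E
```

```text
orange [ 28  38  25  41 628] ((511.0975036621094, 144.1644744873047), (40.06542205810547, 22.620277404785156), 86.73636627197266)
cap [  0  25  30  10 177] ((512.6170654296875, 163.8331298828125), (9.359889030456543, 27.17226219177246), 88.94940185546875)
block [   7    7   65   70 3030] ((512.16357421875, 147.96165466308594), (64.94245147705078, 75.3846664428711), 2.7566158771514893)
```

```bash
python3 - <<'E'
from h import *
a=np.load("w2.npz");P=(a["t"],a["R"])
for u,v,z in((320,247,.094),(307,258,.09),(333,257,.09),(307,232,.09),(333,232,.09)): print(atz("wrist",u,v,z,P))
s=arm.get_state();print(s["t"],row(.511,.151,.2,np.radians(-90)),row(.511,.151,.048,np.radians(-90)))
p=a["p"][170:290,260:380,::-1];cv2.imwrite("pics/w2c.png",cv2.resize(p,None,fx=5,fy=5,interpolation=cv2.INTER_CUBIC))
E
```

```text
[0.51192746 0.1509907  0.094     ]
[0.52441929 0.1640942  0.09      ]
[0.49987392 0.16349537 0.09      ]
[0.52362732 0.13752046 0.09      ]
[0.49974067 0.13796109 0.09      ]
2.95 [-2.03, 0.023, 0.812, -0.22] [-2.03, 0.023, 6.892, -0.22]
```

View pics/w2c.png

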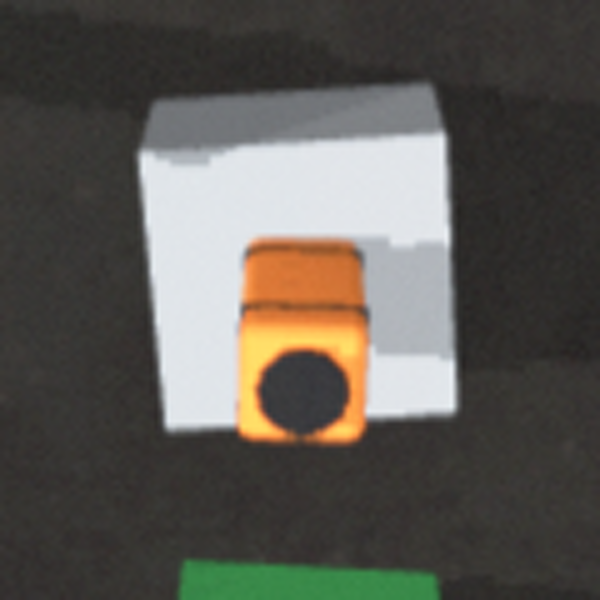

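```bash
python3 - <<'E'
from h import *
a=np.load("w2.npz");P=(a["t"],a["R"])
print(atz("wrist",320.4,226.4,.04,P),atz("wrist",320.4,248.4,.094,P))
E
python3 -m crank '[[[-2.03,0.02,0.8,0],[-2.03,0.02,2.5,0],[-2.03,0.02,4,0],[-2.03,0.02,5.5,0],[-2.03,0.02,6.4,0],[-2.03,0.02,6.89,0],[-2.03,0.02,6.89,0],[-2.03,0.02,6.89,0]]]'
```

```text
[0.51136585 0.15240041 0.04      ] [0.51158376 0.15241647 0.094     ]
t: 3.95
eef_pos: [0.5117, 0.1525, 0.0488]
ee_rot: [-3.14, 0.001, -1.588]
force: [-0.0, -0.1, -0.5]
width: 0.0875
gripper_force: 0.0
```

```bash
python3 -m crank '[[[0,0,0,0],[0,0,0,0],[0,0,0,0],[0,0,0,0],[0,0,0,0],[0,0,0,0],[0,0,0,0],[0,0,0,0]]]' 1 45
python3 -c "
from h import *
s=arm.get_state();print(s['eef_pos'],s['ee_rot'],s['force'],s['moment'],s['width'],s['gripper_force'])"
```

```text
t: 4.95
eef_pos: [0.5109, 0.1523, 0.0478]
ee_rot: [3.141, -0.0, -1.588]
force: [0.2, -0.6, -0.2]
width: 0.0238
gripper_force: 45.0
[0.51087178 0.15230509 0.04776477] [ 3.14145848e+00 -6.23902699e-05 -1.58824319e+00] [ 0.22211916 -0.61415267 -0.17910606] [ 0.01118591  0.20136835 -0.02148322] 0.02379851745208259 44.95563626289368
```

```bash
python3 -m crank '[[[0,0,-0.4,0],[0,0,-1,0],[0,0,-1.8,0],[0,0,-2.6,0],[0,0,-3.2,0],[0,0,-3.2,0]]]'
python3 -c "
from h import *
s=arm.get_state();print(s['width'],s['eef_pos'],row(.4885,-.139,.128,s['ee_rot'][2]))"
```

```text
t: 5.7
eef_pos: [0.5117, 0.1529, 0.1295]
ee_rot: [-3.139, 0.002, -1.588]
force: [1.0, 0.2, -1.5]
width: 0.024
gripper_force: 45.0
0.023977718536716607 [0.51169529 0.15285472 0.12949381] [11.689, 0.725, 0.06, -0.0]
```

```bash
python3 -m crank '[[[1.5,0.1,0,0],[3.5,0.22,0,0],[5.5,0.34,0,0],[7.5,0.46,0,0],[9.5,0.58,0,0],[11,0.68,0,0],[11.67,0.71,0,0],[11.67,0.71,0,0],[11.67,0.71,0,0],[11.67,0.71,0,0]]]'
python3 - <<'E'
from h import *
s=arm.get_state();print(s['eef_pos'],s['ee_rot'],s['force'],s['moment'],row(.4885,-.139,.085,s['ee_rot'][2]))
P=pose();p,d=arm.grab_frame("wrist");np.savez("w3.npz",p=p,d=d,t=P[0],R=P[1]);cv2.imwrite("pics/w3.png",p[:,:,::-1])
p,d=arm.grab_frame("side");cv2.imwrite("pics/s3.png",cv2.resize(p[120:270,260:460,::-1],None,fx=4,fy=4,interpolation=cv2.INTER_CUBIC))
E
```

```text
t: 6.95
eef_pos: [0.4883, -0.1382, 0.1278]
ee_rot: [-3.142, 0.0, -1.587]
force: [0.2, -0.5, -1.1]
width: 0.024
gripper_force: 45.0
[ 0.48828942 -0.13816614  0.12777114] [-3.14158332e+00  8.70282303e-05 -1.58700242e+00] [ 0.1740474  -0.45835094 -1.11474267] [ 0.06551345  0.11261083 -0.00107385] [0.033, -0.009, 1.711, -0.0]
```

View pics/w3.png

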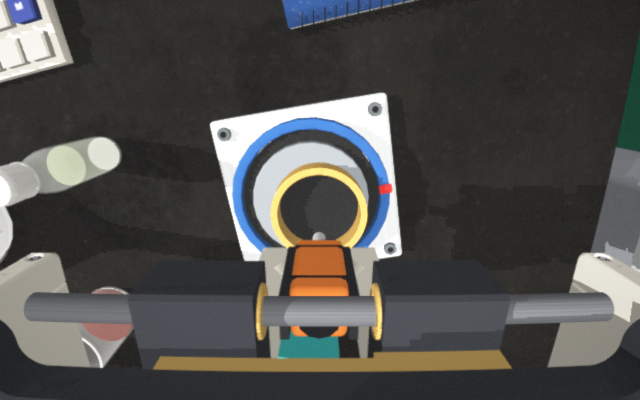

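View pics/s3.png

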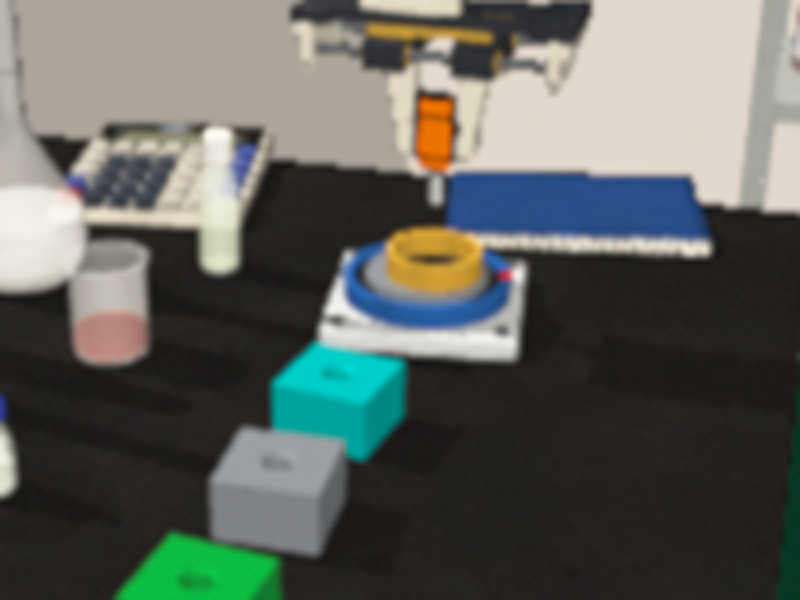

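```bash
python3 - <<'E'
from h import *;from fx import meas
a=np.load("w3.npz");P=(a["t"],a["R"]);print(atz("wrist",319,238,.092,P))
meas("wrist",a["p"],P,(205,90,405,247))
# plate corner holes at z=.016
for u,v in((224,135),(375,109),(390,248)):print(atz("wrist",u,v,.016,P))
E
python3 -m crank '[[[0,0,0.4,0],[0,0,0.9,0],[0,0,1.3,0],[0,0,1.6,0],[0,0,1.7,0],[0,0,1.7,0],[0,0,1.7,0],[0,0,1.7,0]]]'
python3 -c "
from h import *
s=arm.get_state();print(s['eef_pos'],s['force'],s['moment'])"
```

```text
[ 0.48969871 -0.13664101  0.092     ]
wrist blue out (array([ 0.4965, -0.1458,  0.0564]), np.int64(518), 518) blue in None brass out (array([ 0.4898, -0.1418,  0.0315]), np.int64(417), 417) brass in None mark [ 0.43936921 -0.15216113] 100
 -x dir deg -173.64667188776187 0.05748383122696518
[ 0.56386263 -0.19244483  0.016     ]
[ 0.44534862 -0.21030357  0.016     ]
[ 0.42814435 -0.09230466  0.016     ]
t: 8.05
eef_pos: [0.4883, -0.1391, 0.0857]
ee_rot: [-3.141, 0.0, -1.588]
force: [1.0, -0.1, -0.9]
width: 0.0242
gripper_force: 45.0
[ 0.48831547 -0.13906697  0.08565973] [ 1.01248549 -0.06845694 -0.85945364] [ 0.03332935  0.09749171 -0.00282668]
```

```bash
cat > st.py <<'E'
from h import *
L=[]
for i in range(4):
    s=arm.get_state();L.append(np.r_[s['eef_pos']*np.array(1000),s['force'],s['moment']])
    if i<3: arm.grab_frame("side")
L=np.array(L);print(np.round(s["t"],2),np.round(L.mean(0),2),"std",np.round(L.std(0)[3:6],2))
E
python3 st.py
python3 -m crank '[[[0,0.4,0,0],[0,0.8,0,0],[0,0.96,0,0],[0,1.02,0,0],[0,1.06,0,0],[0,1.06,0,0],[0,1.06,0,0]]]'; python3 st.py
```

```text
8.2 [ 4.8826e+02 -1.3906e+02  8.5590e+01  3.5000e-01 -2.0000e-02 -1.0300e+00
  1.0000e-02  9.0000e-02 -0.0000e+00] std [0.42 0.12 0.17]
t: 9.07
eef_pos: [0.4618, -0.1386, 0.0853]
ee_rot: [-3.141, -0.0, -1.588]
force: [0.4, 0.4, -0.7]
width: 0.0237
gripper_force: 45.0
9.22 [ 4.6181e+02 -1.3859e+02  8.5300e+01  3.5000e-01  4.7000e-01 -7.0000e-01
 -0.0000e+00 -5.0000e-02 -2.0000e-02] std [0.28 0.27 0.53]
```

```bash

python3 -m crank '[[[0,0.04,0,0],[0,0.08,0,0],[0,0.08,0,0],[0,0.08,0,0]]]'; python3 st.py
```

```text
t: 9.72
eef_pos: [0.4601, -0.1385, 0.0854]
ee_rot: [-3.141, 0.0, -1.588]
force: [4.8, -0.9, -3.3]
width: 0.0239
gripper_force: 45.0
9.88 [ 4.6007e+02 -1.3851e+02  8.5430e+01  4.4100e+00 -2.9000e-01 -3.5700e+00
 -6.0000e-02 -1.6300e+00 -0.0000e+00] std [0.28 0.39 0.22]
```

```bash

python3 -m crank '[[[0,-0.3,0,0],[0,-0.9,0,0],[0,-1.6,0,0],[0,-2,0,0],[0,-2.1,0,0],[0,-2.16,0,0],[0,-2.16,0,0],[0,-2.16,0,0]]]'; python3 st.py
```

```text
t: 10.88
eef_pos: [0.5133, -0.1395, 0.0854]
ee_rot: [-3.142, 0.0, -1.588]
force: [-0.5, 0.4, -1.1]
width: 0.0239
gripper_force: 45.0
11.02 [ 5.1337e+02 -1.3950e+02  8.5450e+01 -2.6000e-01 -1.1000e-01 -1.5400e+00
  0.0000e+00  1.1000e-01  1.0000e-02] std [0.25 0.31 0.42]
```

```bash

python3 -m crank '[[[0,-0.03,0,0],[0,-0.06,0,0],[0,-0.06,0,0],[0,-0.06,0,0]]]'; python3 st.py
```

```text
t: 11.52
eef_pos: [0.5149, -0.1396, 0.0853]
ee_rot: [3.141, -0.0, -1.588]
force: [-0.7, -0.6, -0.4]
width: 0.024
gripper_force: 45.0
11.68 [ 5.1496e+02 -1.3955e+02  8.5250e+01 -8.6000e-01  1.2000e-01 -3.9000e-01
  1.0000e-02  4.5000e-01  1.0000e-02] std [0.44 0.54 0.31]
```

```bash

python3 -m crank '[[[0,0.5,0,0],[0,1.08,0,0],[0.3,1.08,0,0],[0.8,1.08,0,0],[1,1.08,0,0],[1.06,1.08,0,0],[1.1,1.08,0,0],[1.1,1.08,0,0],[1.1,1.08,0,0]]]'; python3 st.py
```

```text
t: 12.8
eef_pos: [0.4877, -0.1663, 0.0853]
ee_rot: [-3.142, 0.0, -1.588]
force: [-0.2, 1.1, -1.9]
width: 0.0236
gripper_force: 45.0
12.95 [ 4.8768e+02 -1.6635e+02  8.5270e+01 -1.0000e-02  2.0100e+00 -1.5100e+00
  7.9000e-01 -9.0000e-02  1.0000e-02] std [0.29 0.53 0.27]
```

```bash

python3 -m crank '[[[-0.4,0,0,0],[-1.2,0,0,0],[-1.9,0,0,0],[-2.1,0,0,0],[-2.16,0,0,0],[-2.2,0,0,0],[-2.2,0,0,0],[-2.2,0,0,0]]]'; python3 st.py
```

```text
t: 13.95
eef_pos: [0.4886, -0.1119, 0.0853]
ee_rot: [3.142, -0.0, -1.589]
force: [0.0, -1.4, -0.3]
width: 0.024
gripper_force: 45.0
14.1 [ 4.8854e+02 -1.1186e+02  8.5310e+01  1.7000e-01 -1.9100e+00 -5.3000e-01
 -7.4000e-01  8.0000e-02  3.0000e-02] std [0.49 0.65 0.44]
```

```bash

python3 -m crank '[[[0.4,0,0,0],[1.1,0.2,0,0],[1.3,0.7,0,0],[1.37,0.95,0,0],[1.39,1.02,0,0],[1.4,1.06,0,0],[1.415,1.096,0,0],[1.415,1.096,0,0],[1.415,1.096,0,0]]]'; python3 st.py
cat > cir.py <<'E'
import sys,json,numpy as np
th0,r0,r1,n,st=map(float,sys.argv[1:])  # current theta, current R, new R, rows, step deg
b=-91.
f=lambda t,r:np.array([r*np.cos(np.radians(t-b)),-r*np.sin(np.radians(t-b))])
p0=f(th0,r0);R=np.r_[np.linspace(r0,r1,5)[1:],[r1]*20]
print(json.dumps([[[*np.round(f(th0+st*(i+1),R[i])-p0,3).tolist(),0,0] for i in range(int(n))]]),"end",th0+st*n)
E
python3 cir.py -165 1.14 1.14 12 5
```

```text
t: 15.22
eef_pos: [0.4612, -0.1463, 0.0855]
ee_rot: [-3.141, 0.0, -1.588]
force: [3.2, 1.5, -1.9]
width: 0.024
gripper_force: 45.0
15.38 [ 4.6114e+02 -1.4631e+02  8.5450e+01  3.8100e+00  1.1100e+00 -1.9100e+00
  3.8000e-01 -1.3500e+00 -0.0000e+00] std [0.4  0.74 0.48]
[[[0.094, -0.032, 0, 0], [0.186, -0.071, 0, 0], [0.273, -0.119, 0, 0], [0.356, -0.174, 0, 0], [0.434, -0.235, 0, 0], [0.506, -0.304, 0, 0], [0.572, -0.378, 0, 0], [0.631, -0.458, 0, 0], [0.683, -0.543, 0, 0], [0.727, -0.632, 0, 0], [0.764, -0.725, 0, 0], [0.792, -0.82, 0, 0]]] end -105.0
```

```bash

python3 -m crank '[[[0.094,-0.032,0,0],[0.186,-0.071,0,0],[0.273,-0.119,0,0],[0.356,-0.174,0,0],[0.434,-0.235,0,0],[0.506,-0.304,0,0],[0.572,-0.378,0,0],[0.631,-0.458,0,0],[0.683,-0.543,0,0],[0.727,-0.632,0,0],[0.764,-0.725,0,0],[0.792,-0.82,0,0]]]'; python3 st.py
python3 cir.py -105 1.14 1.14 12 5;python3 cir.py -105 1.14 1.16 12 5
```

```text
t: 16.88
eef_pos: [0.4785, -0.1662, 0.0844]
ee_rot: [3.137, 0.001, -1.589]
force: [-1.9, 6.4, -0.0]
width: 0.024
gripper_force: 45.0
17.02 [ 4.7873e+02 -1.6623e+02  8.4420e+01 -7.4000e-01  5.7400e+00 -6.2000e-01
  2.3600e+00  3.7000e-01 -4.0000e-02] std [0.73 0.48 0.64]
[[[0.02, -0.097, 0, 0], [0.031, -0.196, 0, 0], [0.034, -0.296, 0, 0], [0.028, -0.395, 0, 0], [0.013, -0.493, 0, 0], [-0.01, -0.59, 0, 0], [-0.042, -0.684, 0, 0], [-0.082, -0.776, 0, 0], [-0.129, -0.863, 0, 0], [-0.184, -0.946, 0, 0], [-0.246, -1.024, 0, 0], [-0.314, -1.096, 0, 0]]] end -45.0
[[[0.025, -0.097, 0, 0], [0.041, -0.196, 0, 0], [0.049, -0.296, 0, 0], [0.048, -0.397, 0, 0], [0.033, -0.497, 0, 0], [0.009, -0.596, 0, 0], [-0.023, -0.691, 0, 0], [-0.064, -0.784, 0, 0], [-0.112, -0.873, 0, 0], [-0.168, -0.958, 0, 0], [-0.231, -1.037, 0, 0], [-0.3, -1.11, 0, 0]]] end -45.0
```

```bash

python3 -m crank '[[[0.02,-0.097,0,0],[0.031,-0.196,0,0],[0.034,-0.296,0,0],[0.028,-0.395,0,0],[0.013,-0.493,0,0],[-0.01,-0.59,0,0],[-0.042,-0.684,0,0],[-0.082,-0.776,0,0],[-0.129,-0.863,0,0],[-0.184,-0.946,0,0],[-0.246,-1.024,0,0],[-0.314,-1.096,0,0]]]'; python3 st.py
python3 cir.py -45 1.14 1.14 12 5;python3 cir.py -45 1.14 1.16 12 5
```

```text
t: 18.52
eef_pos: [0.5081, -0.1593, 0.0853]
ee_rot: [3.141, -0.0, -1.588]
force: [-4.4, 0.5, -0.7]
width: 0.0239
gripper_force: 45.0
18.68 [ 5.0833e+02 -1.5919e+02  8.5290e+01 -4.3500e+00  1.7900e+00 -9.4000e-01
  7.1000e-01  1.8500e+00 -2.0000e-02] std [0.11 0.89 0.35]
[[[-0.074, -0.066, 0, 0], [-0.154, -0.125, 0, 0], [-0.239, -0.177, 0, 0], [-0.328, -0.221, 0, 0], [-0.421, -0.258, 0, 0], [-0.516, -0.286, 0, 0], [-0.614, -0.306, 0, 0], [-0.712, -0.317, 0, 0], [-0.812, -0.32, 0, 0], [-0.911, -0.314, 0, 0], [-1.009, -0.299, 0, 0], [-1.106, -0.276, 0, 0]]] end 15.0
[[[-0.071, -0.07, 0, 0], [-0.149, -0.133, 0, 0], [-0.232, -0.19, 0, 0], [-0.32, -0.24, 0, 0], [-0.414, -0.277, 0, 0], [-0.511, -0.305, 0, 0], [-0.61, -0.326, 0, 0], [-0.711, -0.337, 0, 0], [-0.812, -0.34, 0, 0], [-0.913, -0.334, 0, 0], [-1.013, -0.319, 0, 0], [-1.112, -0.295, 0, 0]]] end 15.0
```

```bash

python3 -m crank '[[[-0.074,-0.066,0,0],[-0.154,-0.125,0,0],[-0.239,-0.177,0,0],[-0.328,-0.221,0,0],[-0.421,-0.258,0,0],[-0.516,-0.286,0,0],[-0.614,-0.306,0,0],[-0.712,-0.317,0,0],[-0.812,-0.32,0,0],[-0.911,-0.314,0,0],[-1.009,-0.299,0,0],[-1.106,-0.276,0,0]]]'; python3 st.py
python3 cir.py 15 1.14 1.14 12 5;python3 cir.py 15 1.14 1.16 12 5
```

```text
t: 20.18
eef_pos: [0.516, -0.1321, 0.0855]
ee_rot: [-3.141, -0.001, -1.588]
force: [-3.7, -3.3, -1.0]
width: 0.024
gripper_force: 45.0
20.32 [ 5.1591e+02 -1.3191e+02  8.5520e+01 -3.7200e+00 -2.8300e+00 -1.2000e+00
 -1.1700e+00  1.7300e+00  2.0000e-02] std [0.62 0.61 0.67]
[[[-0.094, 0.032, 0, 0], [-0.186, 0.071, 0, 0], [-0.273, 0.119, 0, 0], [-0.356, 0.174, 0, 0], [-0.434, 0.235, 0, 0], [-0.506, 0.304, 0, 0], [-0.572, 0.378, 0, 0], [-0.631, 0.458, 0, 0], [-0.683, 0.543, 0, 0], [-0.727, 0.632, 0, 0], [-0.764, 0.725, 0, 0], [-0.792, 0.82, 0, 0]]] end 75.0
[[[-0.096, 0.027, 0, 0], [-0.19, 0.062, 0, 0], [-0.281, 0.106, 0, 0], [-0.368, 0.157, 0, 0], [-0.447, 0.22, 0, 0], [-0.52, 0.29, 0, 0], [-0.587, 0.366, 0, 0], [-0.647, 0.447, 0, 0], [-0.7, 0.533, 0, 0], [-0.745, 0.624, 0, 0], [-0.783, 0.718, 0, 0], [-0.811, 0.815, 0, 0]]] end 75.0
```

```bash

python3 -m crank '[[[-0.094,0.032,0,0],[-0.186,0.071,0,0],[-0.273,0.119,0,0],[-0.356,0.174,0,0],[-0.434,0.235,0,0],[-0.506,0.304,0,0],[-0.572,0.378,0,0],[-0.631,0.458,0,0],[-0.683,0.543,0,0],[-0.727,0.632,0,0],[-0.764,0.725,0,0],[-0.792,0.82,0,0]]]'; python3 st.py
python3 cir.py 75 1.14 1.14 12 5;python3 cir.py 75 1.14 1.16 12 5
```

```text
t: 21.82
eef_pos: [0.4983, -0.112, 0.0865]
ee_rot: [-3.136, -0.001, -1.587]
force: [1.2, -6.3, -2.3]
width: 0.024
gripper_force: 45.0
21.98 [ 4.9811e+02 -1.1193e+02  8.6460e+01  1.0100e+00 -6.0400e+00 -1.0700e+00
 -2.5000e+00 -2.9000e-01 -2.0000e-02] std [0.28 0.39 0.7 ]
[[[-0.02, 0.097, 0, 0], [-0.031, 0.196, 0, 0], [-0.034, 0.296, 0, 0], [-0.028, 0.395, 0, 0], [-0.013, 0.493, 0, 0], [0.01, 0.59, 0, 0], [0.042, 0.684, 0, 0], [0.082, 0.776, 0, 0], [0.129, 0.863, 0, 0], [0.184, 0.946, 0, 0], [0.246, 1.024, 0, 0], [0.314, 1.096, 0, 0]]] end 135.0
[[[-0.025, 0.097, 0, 0], [-0.041, 0.196, 0, 0], [-0.049, 0.296, 0, 0], [-0.048, 0.397, 0, 0], [-0.033, 0.497, 0, 0], [-0.009, 0.596, 0, 0], [0.023, 0.691, 0, 0], [0.064, 0.784, 0, 0], [0.112, 0.873, 0, 0], [0.168, 0.958, 0, 0], [0.231, 1.037, 0, 0], [0.3, 1.11, 0, 0]]] end 135.0
```

```bash

python3 -m crank '[[[-0.02,0.097,0,0],[-0.031,0.196,0,0],[-0.034,0.296,0,0],[-0.028,0.395,0,0],[-0.013,0.493,0,0],[0.01,0.59,0,0],[0.042,0.684,0,0],[0.082,0.776,0,0],[0.129,0.863,0,0],[0.184,0.946,0,0],[0.246,1.024,0,0],[0.314,1.096,0,0]]]'; python3 st.py
python3 cir.py 135 1.14 1.14 12 5.5
```

```text
t: 23.48
eef_pos: [0.4685, -0.1188, 0.0855]
ee_rot: [-3.14, 0.0, -1.588]
force: [4.0, -1.9, -1.2]
width: 0.0234
gripper_force: 45.0
23.62 [ 4.6819e+02 -1.1888e+02  8.5440e+01  4.1200e+00 -1.7200e+00 -9.8000e-01
 -6.9000e-01 -1.6800e+00 -2.0000e-02] std [0.27 0.53 0.52]
[[[0.082, 0.072, 0, 0], [0.171, 0.136, 0, 0], [0.266, 0.191, 0, 0], [0.365, 0.237, 0, 0], [0.468, 0.273, 0, 0], [0.574, 0.299, 0, 0], [0.683, 0.315, 0, 0], [0.792, 0.32, 0, 0], [0.901, 0.315, 0, 0], [1.009, 0.299, 0, 0], [1.116, 0.273, 0, 0], [1.219, 0.237, 0, 0]]] end 201.0
```

```bash

python3 -m crank '[[[0.082,0.072,0,0],[0.171,0.136,0,0],[0.266,0.191,0,0],[0.365,0.237,0,0],[0.468,0.273,0,0],[0.574,0.299,0,0],[0.683,0.315,0,0],[0.792,0.32,0,0],[0.901,0.315,0,0],[1.009,0.299,0,0],[1.116,0.273,0,0],[1.219,0.237,0,0]]]'; python3 st.py
```

```text
t: 25.12
eef_pos: [0.4612, -0.1487, 0.0851]
ee_rot: [3.141, 0.001, -1.589]
force: [3.4, 5.9, -0.9]
width: 0.0235
gripper_force: 45.0
25.28 [ 4.6121e+02 -1.4878e+02  8.5020e+01  3.5700e+00  4.1200e+00 -4.2000e-01
  1.7900e+00 -1.4400e+00 -4.0000e-02] std [0.19 1.02 0.44]
```

```bash

python3 -m crank '[[[-0.2,-0.5,0,0],[-0.43,-1.06,0,0],[-0.43,-1.06,0,0],[-0.43,-1.06,-0.6,0],[-0.43,-1.06,-1.4,0],[-0.43,-1.06,-1.8,0],[-0.43,-1.06,-1.8,0]]]'
python3 -c "
from h import *
s=arm.get_state();print(s['eef_pos'],s['force'],row(.5110,.1524,.130,s['ee_rot'][2]))"
```

```text
t: 26.15
eef_pos: [0.4885, -0.1391, 0.1314]
ee_rot: [-3.14, 0.0, -1.588]
force: [-0.6, -0.3, -1.2]
width: 0.0239
gripper_force: 45.0
[ 0.48850341 -0.13905316  0.13136283] [-0.55692573 -0.27564528 -1.2182944 ] [-11.672, -0.695, 0.055, -0.0]
```

```bash

python3 -m crank '[[[-1.5,-0.1,0,0],[-3.5,-0.21,0,0],[-5.5,-0.33,0,0],[-7.5,-0.45,0,0],[-9.5,-0.57,0,0],[-11,-0.66,0,0],[-11.67,-0.7,0,0],[-11.67,-0.7,0,0],[-11.67,-0.7,0,0],[-11.67,-0.7,0,0]]]'
python3 - <<'E'
from h import *
s=arm.get_state();print(s['eef_pos'],s['force'],row(.5110,.1524,.130,s['ee_rot'][2]))
p,_=arm.grab_frame("wrist");q,_=arm.grab_frame("side")
a=cv2.resize(p[170:290,240:400,::-1],(533,400),interpolation=cv2.INTER_CUBIC);b=cv2.resize(q[160:300,285:385,::-1],(265,400),interpolation=cv2.INTER_CUBIC)
cv2.imwrite("pics/b4.png",np.hstack([a,b]))
E
```

```text
t: 27.4
eef_pos: [0.5106, 0.1513, 0.1303]
ee_rot: [3.141, -0.0, -1.59]
force: [0.4, 0.2, -1.3]
width: 0.0239
gripper_force: 45.0
[0.51060225 0.15126888 0.13026221] [ 0.39094701  0.20730096 -1.28252803] [-0.046, -0.015, 0.01, -0.0]
```

View pics/b4.png

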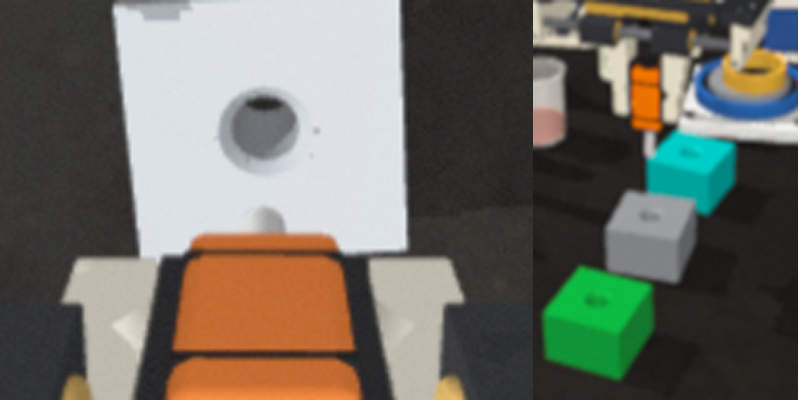

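```bash

python3 -m crank '[[[-0.04,-0.01,0.5,0],[-0.04,-0.01,1.2,0],[-0.04,-0.01,1.7,0],[-0.04,-0.01,2.0,0],[-0.04,-0.01,2.3,0],[-0.04,-0.01,2.6,0],[-0.04,-0.01,2.9,0],[-0.04,-0.01,3.1,0],[-0.04,-0.01,3.22,0],[-0.04,-0.01,3.27,0],[-0.04,-0.01,3.27,0]]]'; python3 st.py
```

```text
t: 28.88
eef_pos: [0.5111, 0.1535, 0.0487]
ee_rot: [-3.141, 0.0, -1.588]
force: [0.3, 0.4, -1.3]
width: 0.0238
gripper_force: 45.0
29.02 [ 5.1114e+02  1.5345e+02  4.8730e+01 -4.0000e-02  1.8000e-01 -8.6000e-01
  1.0000e-02  1.1000e-01  2.0000e-02] std [0.21 0.22 0.26]
```

```bash

python3 -m crank '[[[0.03,0,0.03,0],[0.03,0,0.03,0],[0.03,0,0.03,0]]]'; python3 -m crank '[[[0,0,0,0],[0,0,0,0],[0,0,0,0],[0,0,0,0],[0,0,0,0],[0,0,0,0]]]' 0.3
python3 -m crank '[[[0,0,-0.5,0],[0,0,-1.5,0],[0,0,-3,0],[0,0,-5,0],[0,0,-6,0],[2,0,-6.5,0],[2,0,-6.5,0],[2,0,-6.5,0],[2,0,-6.5,0]]]'
python3 - <<'E'
from h import *
P=pose();p,_=arm.grab_frame("wrist");q,_=arm.grab_frame("side")
a=cv2.resize(p[170:290,240:400,::-1],(533,400),interpolation=cv2.INTER_CUBIC);b=cv2.resize(q[160:300,285:385,::-1],(265,400),interpolation=cv2.INTER_CUBIC)
cv2.imwrite("pics/b5.png",np.hstack([a,b]))
E
```

```text
t: 29.4
eef_pos: [0.511, 0.1526, 0.0478]
ee_rot: [3.142, -0.0, -1.588]
force: [-0.1, -1.2, -0.2]
width: 0.0234
gripper_force: 45.0
t: 30.15
eef_pos: [0.511, 0.1526, 0.0478]
ee_rot: [-3.142, 0.0, -1.588]
force: [0.5, 0.6, 0.1]
width: 0.0611
gripper_force: 0.0
t: 31.28
eef_pos: [0.51, 0.103, 0.2102]
ee_rot: [3.141, -0.0, -1.588]
force: [0.8, 1.1, -0.7]
width: 0.0615
gripper_force: 0.0
```

View pics/b5.png

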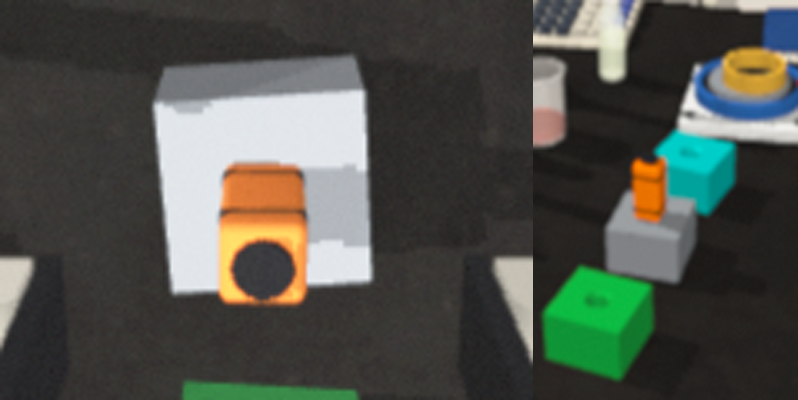

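The tool stands upright and seated in the grey block, cap at about (263,268) of the crop. The gripper is clear of everything.

```bash
python3 -c "
from station import arm
print(arm.job_done())"
```

```text
the job is handed in; nothing more can be done
None
```

I ran the blade once round the tube's inside edge from the red mark, put the tool back upright and seated in its grey block, and handed the job in at about 31 s; no verdict came back. Side force was about 4 to 6 N, read only when the arm paused about every 60 degrees.

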